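Tare the bench scale with the pot in the middle of its plate

ROBOT

A 6-joint arm with a two-finger parallel gripper is mounted at the origin on a cart in front of the work surface, level with it; the furniture and walls round the work are solid. World frame = base frame: x ahead of the robot, y to its left, z up, the work surface at z = 0. Lengths are in mm, angles in rad, forces in N, time in s.
With the tool pointing down it reaches from about 350 to 875 mm from the base axis. Payload 4.2 kg.
Tool frame: the origin (TCP) lies at the very end of the fingers, on their centre line; the grasp point (between the pads) lies 19 mm behind it (arm.pinch_z is the distance from the TCP to the grasp point, in mm); x points along the fingers, y is the direction in which the jaws open and shut, and the axes are right-handed (so a half turn about x gives the same grasp; the last joint's range is limited). The gripper opens to 85 mm and grips with 20 to 120 N. Pads are 22 mm wide; open, the fingers measure 114 mm over their backs; the gripper's body (76 mm by 85 mm) begins 54 mm behind the grasp point. The pads swing forward as they close: fully open they stand 13 mm farther back than shut.
Start: joints at [-0.855, 0.385, 0.008, 0, -1.194, -0.259], TCP at [275.685, -560.889, 231.312] pointing down, gripper open.
Joint ranges: [-3.14, 3.14], [-1.21, 2.06], [-1.07, 1.41], [-3.16, 2.05], [-2.99, -0.16], [-3.1, 3.1]. Speed limits (rad/s): [2.79, 2.79, 3.14, 3.14, 3.14, 3.14].

INTERFACE

Orientations are given as a unit quaternion [x, y, z, w].
In Python, from bench import arm gives the robot as it stands.
- The arm moves only by the tool drive_tool, never from a script. Its argument "motion" is a list of rows, each a list of 4 numbers: the shift along the tool's x, y, z in mm, then the turn about the tool's x in degrees. In form: [[dx, dy, dz, spin], ...]. A call has 1 to 10 rows; each row shifts and turns the commanded pose from where the row before left it, along the tool's axes as they then stand; what a row does not reach is not made up. A row lasts 1/12 s, in which the tool goes at most 41.7 mm and 7.16 degrees, less where a joint would pass 70% of its speed; a pose out of reach is approached as far as the arm can. A call with a gripper value outside its range is refused whole. "grip" is the finger opening in mm, from 0 to 85.4, set as the call begins (left out, the last holds). The fingers move at their own pace and stop on an object; the grip force is fixed at half the most. Time passes only in rows, so rows that do not move let the fingers close. It gives the time, the measured TCP pose, the force and the opening at its end, in the units of the state.
- arm.read_state(): the state, without advancing time (a new reading comes with each control period).
- arm.get_image(name): name is "scene" or "top" or "wrist"; returns the picture (420x560x3 uint8, red, green, blue); there is no depth.
- arm.calibration(name): a dict with "K" (3x3 intrinsics, pixels), "eye" and "attitude" of the camera in the world; the wrist camera has in their place "T_tool_cam" (4x4, takes a point from camera to tool coordinates, whose origin is the TCP and whose axes are the tool frame's). Camera axes: x right, y up, looking along -z (the intrinsics and any distortion apply to the point x, -y, -z); pixel columns grow to the right and rows downward; lengths in mm; the calibration is good to about 2 mm. The wrist camera is an equidistant fisheye: a pixel r from the principal point sees the ray r / f radians off the axis. A picture is of the moment at which its call begins: read the wrist's pose just before it. calibration takes no time and is no camera call.
- arm.job_done(): hands the job in, once; it reports no verdict.
The state is a dict: "clock": time; "joints": joint angles; "joint_vel": joint speeds; "joint_efforts": joint torques, N m; "position": TCP position; "ee_rot": TCP orientation; "contact_force": force on the tool from outside, world axes, zero at the start; "wrist_torque": the same for the moment, N m; "gripper_width": finger opening in mm.
Only numpy, scipy, OpenCV 4.12 (cv2) and the standard library are available. Lean on these libraries where they do the work, as an engineer would, in place of code of your own. Each camera call takes 0.05 s, during which the arm holds its last target. There are 200 camera calls.

TASK

The pot on the bench scale stands too far forward, overhanging its display. With the fingertips, from outside the pot and without gripping or lifting it, push it back until it stands in the middle of the weighing plate, and move clear of it; then press the tare key (the wide one in the middle of the three) lightly down for about a second, and take the hand away. Leave the other two keys and the things round the scale alone, do not lean on the plate, and do not press the tare key before the pot is in its place.

Things in the scene. Friction and masses are not known exactly. Their poses are not given: they have to be found in the camera images.
- scale: Kitchen bench scale, fixed: white housing 275 mm deep (x), 250 mm wide (y). Origin at its underside on the worktop; x to its back, y to the user's left, z up. Its front 80 mm (x = -150 to -70 mm) is a key panel sloping down to the front by 0.25 rad, with a display (104 x 28 mm) in the rear half and a row of three black keys in the front half. The weighing plate lies behind it.
- plate: Weighing plate of the scale: flat stainless sheet, 200 mm deep (x) by 240 mm wide (y), without a raised lip. Origin at the middle of its upper face, 59 mm above the worktop; axes as the scale's. It does not move on the scale.
- pot: Empty open steel casserole, loose on the plate: round, upright wall, 179 mm across the rim (about 165 mm at the foot), 85 mm high, 0.5 to 0.9 kg; it takes 2 to 7 N to slide it. Origin under its centre, z up. Two loop handles reach 115 mm from the axis along its +y and -y, 59 to 74 mm above the foot, 45 mm to either side in x.
- pot_mid (a point): Point on the pot's axis, half-way up (42.5 mm above its foot); axes as the pot's. At the start it is 40 to 72 mm from the plate's middle, towards the front, so that the pot overhangs the plate's front edge. The pot's +x side faces roughly backwards, the wall on its -x side faces the user and is free of handles.
- key_tare_top (a point): Middle of the upper face of the tare key: black oblong key, 42 mm wide (y) by 20 mm deep (x), the middle one of the three; its face stands 8 mm proud of the panel and is about 35 mm above the worktop. z points out of the face, 0.25 rad from vertical, leaning to the front; axes otherwise as the scale's.
- key_tare (a joint): Travel of the tare key into the panel, in m: 0 = up, 0.005 = fully down. It is sprung: it starts to move at about 1.5 N, is fully down at 5 N and comes up by itself. More than half its travel counts as pressed.
- key_power (a joint): Travel of the power key (m, 0 = up, 0.005 = down): round black key, 20 mm across, 68 mm to the left (+y of the scale) of the tare key. Leave alone.
- key_unit (a joint): Travel of the unit key (m, 0 = up, 0.005 = down): square black key, 19 mm, 68 mm to the right (-y of the scale) of the tare key. Leave alone.
- sugar_jar: Glass sugar jar with a dark lid, 90 mm across, 140 mm high, at the right side of the plate; origin under its centre. Leave alone.
- glass: Drinking glass, 80 mm across, 88 mm high, at the right side of the key panel, 180 to 212 mm from the tare key; origin under its centre. Leave alone.
- weight: Brass check weight with a knob, 37 mm across, 35 mm high, at the left side of the scale; origin under its centre. Leave alone.
- timer: Round wind-up kitchen timer, 62 mm across, 45 mm high, at the left of the key panel, 160 to 200 mm from the tare key; origin under its centre. Leave alone.

How it is judged:
By the outcome, as a careful person would: the job done as asked, in the order asked, and still so for the second after the job is handed in, with the robot touching nothing.
It also fails if it takes over 45 s, if anything falls off the work surface, if the arm or the gripper's body presses on something with over 40 N, if the wrist force passes 120 N, or if a joint passes its speed limit or range.

## Working session

There is one attempt and no reset: what is moved stays moved. The work goes in short steps, Python scripts to look and compute and a tool call to move; the robot and the scene stay as the last step left them, time stands still between calls to the robot, and variables do not carry over. Pictures are saved under pics/ and viewed, about 8 in all and at most 12, crops included, and the job is handed in when it is done.

Besides the shell and the picture viewer there is one more tool, called after "Call:" by a JSON object that holds its "api" and its "payload", one argument or row to a line. drive_tool: Moves the arm, as the interface text tells. Its arguments: {"type":"object","properties":{"motion":{"type":"array"},"grip":{"type":"number"}},"required":["motion"]}

```bash
ls; mkdir -p pics; python3 - <<'E'
from bench import arm
import cv2, numpy as np
s=arm.read_state();print(s)
for n in ("scene","top","wrist"):
    print(n,arm.calibration(n))
a=arm.get_image("scene");b=arm.get_image("top")
cv2.imwrite("pics/scene.png",a[:,:,::-1]);cv2.imwrite("pics/top.png",b[:,:,::-1])
E
```

```text
pics
{'clock': 0.0, 'joints': array([-8.55380188e-01,  3.85526303e-01,  6.59563429e-03, -5.67790794e-04,
       -1.19398477e+00, -2.58592673e-01]), 'joint_vel': array([-1.21358766e-04,  2.77485729e-04, -6.48524331e-05,  8.49869142e-04,
       -3.21506467e-05, -5.93732168e-04]), 'joint_efforts': array([ 2.76233886e-04, -3.92287838e+01,  1.88401222e+01,  4.18628141e+00,
       -4.67122023e-03, -8.35970386e-07]), 'position': array([ 275.44640424, -560.35623498,  230.21782227]), 'ee_rot': array([-0.15928908,  0.68894336,  0.16078795,  0.6885719 ]), 'contact_force': array([-0.49093484, -0.34803142,  0.06602981]), 'wrist_torque': array([-0.02751864,  0.02662756, -0.03019545]), 'gripper_width': 85.03305022204607}
scene {'K': array([[507.99354602,   0.        , 271.77878816],
       [  0.        , 507.99354602, 212.49158289],
       [  0.        ,   0.        ,   1.        ]]), 'eye': array([-187.8377377 , -644.91963319,  750.97086112]), 'attitude': array([ 0.35941209, -0.21770495, -0.46639878,  0.77839558])}
top {'K': array([[447.56530271,   0.        , 276.25592251],
       [  0.        , 447.56530271, 205.60415842],
       [  0.        ,   0.        ,   1.        ]]), 'eye': array([ 460.07381843, -298.71244813,  961.95092326]), 'attitude': array([-0.02683182,  0.02480184,  0.71670216, -0.69642152])}
wrist {'K': array([[325.1922621 ,   0.        , 278.56809577],
       [  0.        , 325.1922621 , 217.89181104],
       [  0.        ,   0.        ,   1.        ]]), 'T_tool_cam': array([[ 1.95596971e-04,  2.92941592e-01, -9.56130318e-01,
        -1.42105801e+02],
       [ 9.99999866e-01,  4.00737357e-04,  3.27350340e-04,
        -1.30500795e+00],
       [ 4.79051666e-04, -9.56130254e-01, -2.92941474e-01,
        -7.51725022e+01],
       [ 0.00000000e+00,  0.00000000e+00,  0.00000000e+00,
         1.00000000e+00]])}
```

View pics/scene.png

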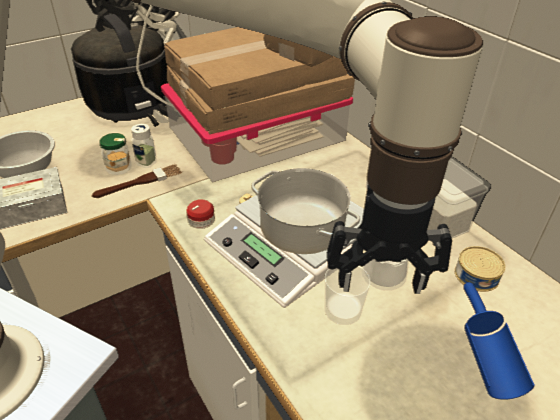

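View pics/top.png

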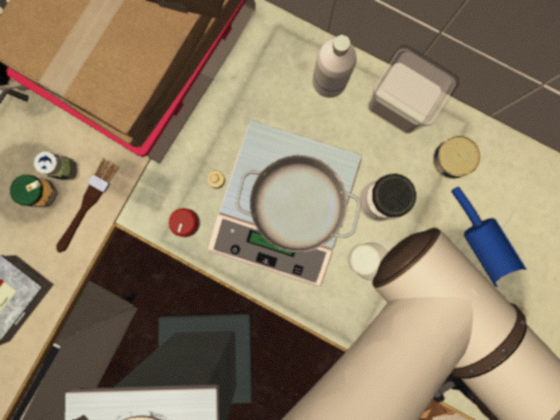

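The top view shows the pot at about (298,202), with its handles at (247,190) and (350,215). The plate's back corners are near (254,122) and (360,155), and the keys are at (235,236), (266,260) and (298,270). The scene view agrees with this. Next I'll measure the scale frame and the rim.

```bash
cat > h.py <<'E'
import numpy as np, cv2
from scipy.spatial.transform import Rotation as R
from bench import arm
def ray(n,px,z):
    c=arm.calibration(n);K=c["K"];px=np.atleast_2d(px).astype(float)
    d=np.c_[(px[:,0]-K[0,2])/K[0,0],-(px[:,1]-K[1,2])/K[1,1],-np.ones(len(px))]
    d=R.from_quat(c["attitude"]).apply(d);e=np.array(c["eye"])
    return e+d*((z-e[2])/d[:,2])[:,None]
def blobs(g,lo,hi,box,amin,amax):
    x0,y0,x1,y1=box;m=cv2.inRange(g[y0:y1,x0:x1],lo,hi)
    n,_,st,ce=cv2.connectedComponentsWithStats(m)
    return [(ce[i]+[x0,y0],st[i][2:]) for i in range(1,n) if amin<st[i][4]<amax]
E
python3 - <<'E'
from h import *
t=cv2.imread("pics/top.png");s=cv2.imread("pics/scene.png")
crop=cv2.resize(t[110:295,195:375],None,fx=3.2,fy=3.2,interpolation=cv2.INTER_CUBIC);cv2.imwrite("pics/tc.png",crop)
print("top rough PL corners",ray("top",[[254,122],[360,155]],59).round(0).tolist(),"panel front",ray("top",[[209,247],[322,283]],25).round(0).tolist())
for n,g,b in(("top",t,(220,225,310,280)),("scene",s,(215,230,285,290))):
    gr=cv2.cvtColor(g,cv2.COLOR_BGR2GRAY)
    for c,w in blobs(gr,0,60,b,15,400): print(n,c.round(1),w,ray(n,c,35).round(1)[0])
E
```

```text
top rough PL corners [[699.0, -256.0, 59.0], [625.0, -471.0, 59.0]] panel front [[446.0, -154.0, 25.0], [365.0, -387.0, 25.0]]
top [264.5 243.8] [ 48  27 132] [ 449.7 -270.4   35. ]
top [235.2 248.8] [ 9  9 48] [ 441.2 -209.8   35. ]
top [266.3 259. ] [ 21  14 165] [ 418.4 -273.3   35. ]
top [297.4 269.4] [10 10 73] [ 395.2 -336.7   35. ]
scene [227.2 242.4] [ 9  9 40] [ 432.2 -214.7   35. ]
scene [248.4 259.4] [ 20  18 112] [ 411.  -276.8   35. ]
scene [278.6 261.1] [10  9 20] [ 434.8 -331.3   35. ]
scene [271.7 279.1] [12 12 56] [ 386.7 -341.7   35. ]
```

View pics/tc.png

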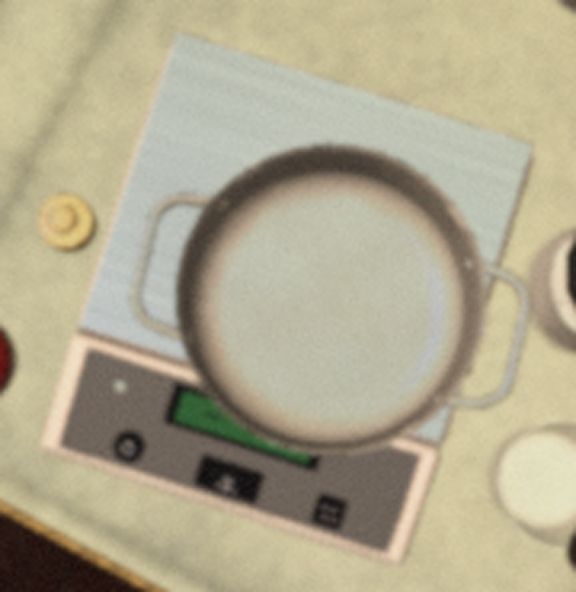

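The crop is clear. In crop pixels, the plate corners are (178,36), (531,147), (80,333) and (443,443), and the rim circle is centred near (332,297) with radius about 154. The right handle passes close to the jar.

```bash
python3 - <<'E'
from h import *
o=np.array([195,110]);P=lambda a:(np.array(a)+.5)/3.2-.5+o
c=ray("top",P([[178,36],[531,147],[80,333],[443,443]]),59)
print("corners",c.round(0).tolist(),"mid",c.mean(0).round(1))
y=(c[0]-c[1]+c[2]-c[3])/2;x=(c[0]-c[2]+c[1]-c[3])/2
print("w",np.hypot(*y[:2]),"d",np.hypot(*x[:2]),"yaw from y",np.arctan2(-y[0],y[1]),"from x",np.arctan2(x[1],x[0]))
k=ray("top",[[235.2,248.8],[266.3,259],[297.4,269.4]],35);v=k[0]-k[2];yaw=np.arctan2(-v[0],v[1]);print("key yaw",yaw)
r=np.array([[335,145],[330,450],[178,300],[487,300],[443,190],[225,192],[222,405],[440,406]])
w=ray("top",P(r),144)[:,:2]
A=np.c_[2*w,np.ones(8)];s=np.linalg.lstsq(A,(w**2).sum(1),rcond=None)[0];rad=np.sqrt(s[2]+s[:2]@s[:2]);print("pot",s[:2],"rad",rad)
M=np.array([[np.cos(yaw),np.sin(yaw)],[-np.sin(yaw),np.cos(yaw)]])
mid=c.mean(0)[:2]
f=lambda p:(M@(np.array(p)[:2]-mid)).round(1)
print("rel plate: pot",f(s[:2]),"tare",f(k[1]),"corners",[f(q).tolist() for q in c])
hl=ray("top",P([[137,290],[525,320]]),59+66);print("handle ends",[f(q) for q in hl],"mid", f(hl.mean(0)))
print("jar",f(ray("top",[[395,195]],140)[0]),"glass",f(ray("top",[[366,260]],88)[0]),"weight",f(ray("top",[[215.5,179]],30)[0]),"timer",f(ray("top",[[183,222]],40)[0]))
E
```

```text
corners [[702.0, -249.0, 59.0], [623.0, -472.0, 59.0], [513.0, -182.0, 59.0], [437.0, -409.0, 59.0]] mid [ 568.9 -327.9   59. ]
w 237.5955613686528 d 198.3101578197453 yaw from y -0.33042593856287655 from x -0.3329238920422004
key yaw -0.34623233812008614
pot [ 524.70204855 -338.44095545] rad 87.90036296131089
rel plate: pot [-38.  -24.9] tare [-160.1    0.2] corners [[98.2, 119.5], [100.1, -116.9], [-102.0, 118.0], [-96.3, -120.7]]
handle ends [array([-68.4,  85. ]), array([ -14.2, -136.3])] mid [-41.3 -25.7]
jar [  30.7 -189.4] glass [ -98.8 -184.7] weight [-35.3 153.8] timer [-141.6  187.1]
```

```bash
cat >> h.py <<'E'
def plan(target,heading=None):
    """tool-axes shift to the target (mm) after turning tool so that its +z or -z points along heading"""
    s=arm.read_state();r=R.from_quat(s["ee_rot"]);M=r.as_matrix();z=np.arctan2(M[1,2],M[0,2])
    print("pos",s["position"].round(1),"tool x",M[:,0].round(3),"y",M[:,1].round(2),"z",M[:,2].round(3),"zhead",z.round(3),"F",s["contact_force"].round(1),"w",round(s["gripper_width"],1),"t",round(s["clock"],2),"j6",s["joints"][5].round(2))
    if heading is not None:
        d=np.degrees((heading-z+np.pi)%(2*np.pi)-np.pi)
        # x points down: +spin about tool x turns z-heading negatively
        print("spin deg (z along heading)",-d)
        M=(r*R.from_euler("x",-d,degrees=True)).as_matrix();print("z then",M[:,2].round(3))
    if target is not None: print("shift in tool axes (after spin)",(M.T@(np.array(target)-s["position"])).round(1))
E
python3 - <<'E'
from h import *
p=np.array([524.7,-338.4]);d=np.array([568.9,-327.9])-p;print(np.hypot(*d),np.arctan2(d[1],d[0]))
d/=np.hypot(*d)
plan([*(p-d*150),200],np.arctan2(d[1],d[0]))
E
```

```text
45.430056130275624 0.23323334100280896
pos [ 275.5 -560.5  230.3] tool x [-0.001  0.002 -1.   ] y [-0.44  0.9   0.  ] z [ 0.898  0.441 -0.   ] zhead 0.457 F [ 0.1 -0.2  0.3] w 85.5 t 0.1 j6 -0.26
spin deg (z along heading) 12.800154797663284
z then [ 0.973  0.231 -0.001]
shift in tool axes (after spin) [ 30.6 158.4 143.8]
```

Call:
{"api": "drive_tool", "payload": {
  "motion": [
    [0, 0, 0, 6.4],
    [0, 0, 0, 6.4],
    [3, 20, 18, 0],
    [4, 20, 18, 0],
    [4, 20, 18, 0],
    [4, 20, 18, 0],
    [4, 20, 18, 0],
    [4, 20, 18, 0],
    [4, 20, 18, 0],
    [4, 18, 18, 0]
  ],
  "grip": 50
}}

```text
clock: 0.93
position: [379.3, -372.3, 199.8]
ee_rot: [-0.082, 0.702, 0.083, 0.702]
contact_force: [0.1, -0.5, -0.1]
gripper_width: 50.0
```

```bash
python3 - <<'E'
from h import *
plan([378.7,-373.1,118],0.233)
a=arm.get_image("wrist");cv2.imwrite("pics/w1.png",a[:,:,::-1])
E
```

```text
pos [ 379.3 -372.3  199.8] tool x [-0.001  0.001 -1.   ] y [-0.23  0.97  0.  ] z [ 0.973  0.231 -0.   ] zhead 0.233 F [ 0.1 -0.5 -0.1] w 50.0 t 0.93 j6 -0.87
spin deg (z along heading) 0.016398508711075847
z then [ 0.973  0.231 -0.   ]
shift in tool axes (after spin) [81.8 -0.7 -0.8]
```

View pics/w1.png

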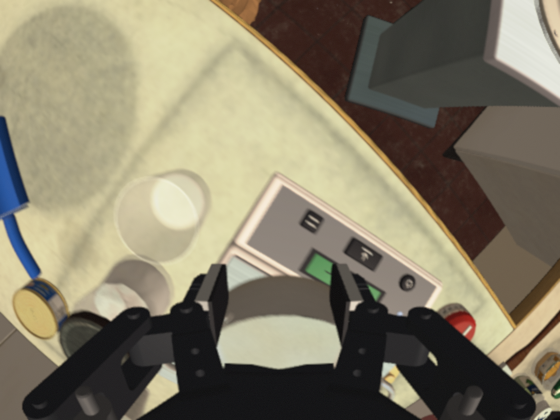

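The wrist view shows the fingertips at (215,285) and (345,285). The tare key is at (363,253), the unit key at (312,220) and the power key at (407,283). I'll locate the keys from this picture while lowering.

Call:
{"api": "drive_tool", "payload": {
  "motion": [
    [20, 0, 0, 0],
    [20, 0, 0, 0],
    [20, 0, 0, 0],
    [20, 0, 0, 0],
    [0, 0, 12, 0],
    [0, 0, 12, 0],
    [0, 0, 10, 0],
    [0, 0, 5, 0],
    [0, 0, 4, 0],
    [0, 0, 0, 0]
  ]
}}

```text
clock: 1.82
position: [422.6, -363.9, 121.2]
ee_rot: [-0.083, 0.702, 0.082, 0.703]
contact_force: [0.1, -0.3, 0.4]
gripper_width: 50.1
```

```bash
cat >> h.py <<'E'
def wray(px,z,pos,q):
    c=arm.calibration("wrist");K=c["K"];T=c["T_tool_cam"];px=np.atleast_2d(px).astype(float)
    u=(px-[K[0,2],K[1,2]])/K[0,0];th=np.hypot(*u.T);k=np.sin(th)/th
    d=np.c_[u[:,0]*k,-u[:,1]*k,-np.cos(th)];r=R.from_quat(q)
    d=r.apply(d@T[:3,:3].T);e=r.apply(T[:3,3])+pos
    return e+d*((z-e[2])/d[:,2])[:,None]
E
python3 - <<'E'
from h import *
g=cv2.cvtColor(cv2.imread("pics/w1.png"),cv2.COLOR_BGR2GRAY)
q=R.from_matrix(np.array([[-.001,-.231,.973],[.001,.973,.231],[-1,0,0]])).as_quat()
for c,w in blobs(g,0,45,(295,200,420,295),30,900): print(c.round(1),w,wray(c,35,[379.3,-372.3,199.8],q).round(1)[0])
plan(None)
E
```

```text
[312.3 215.8] [16 12 55] [ 388.4 -337.3   35. ]
[356.6 246.4] [36 18 84] [ 409.7 -283.3   35. ]
[336.5 282.5] [ 18  32 331] [ 454.7 -291.6   35. ]
[361.2 284.7] [ 19  21 187] [ 451.8 -263.5   35. ]
[404.7 279.7] [14 14 58] [ 436.2 -214.6   35. ]
pos [ 422.6 -363.9  121.2] tool x [ 0.002 -0.001 -1.   ] y [-0.23  0.97 -0.  ] z [0.973 0.232 0.002] zhead 0.235 F [ 0.1 -0.3  0.4] w 50.1 t 1.82 j6 -0.92
```

Call:
{"api": "drive_tool", "payload": {
  "motion": [
    [0, 0, 3, 0],
    [0, 0, 3, 0],
    [0, 0, 3, 0],
    [0, 0, 3, 0],
    [0, 0, 3, 0],
    [0, 0, 3, 0],
    [0, 0, 3, 0],
    [0, 0, 3, 0],
    [0, 0, 2, 0],
    [0, 0, 0, 0]
  ]
}}

```text
clock: 2.65
position: [443.3, -357.5, 120.3]
ee_rot: [-0.081, 0.705, 0.083, 0.7]
contact_force: [-7.3, 0.3, 5.4]
gripper_width: 49.9
```

```bash
python3 - <<'E'
from h import *
plan(None)
b=arm.get_image("top");cv2.imwrite("pics/t2f.png",b[:,:,::-1])
cv2.imwrite("pics/t2.png",cv2.resize(b[110:295,195:375,::-1],None,fx=3.2,fy=3.2,interpolation=cv2.INTER_CUBIC))
E
```

```text
pos [ 443.3 -357.5  120.3] tool x [-0.007  0.002 -1.   ] y [-0.23  0.97  0.  ] z [ 0.973  0.231 -0.006] zhead 0.233 F [-7.3  0.3  5.4] w 49.9 t 2.65 j6 -0.94
```

View pics/t2.png

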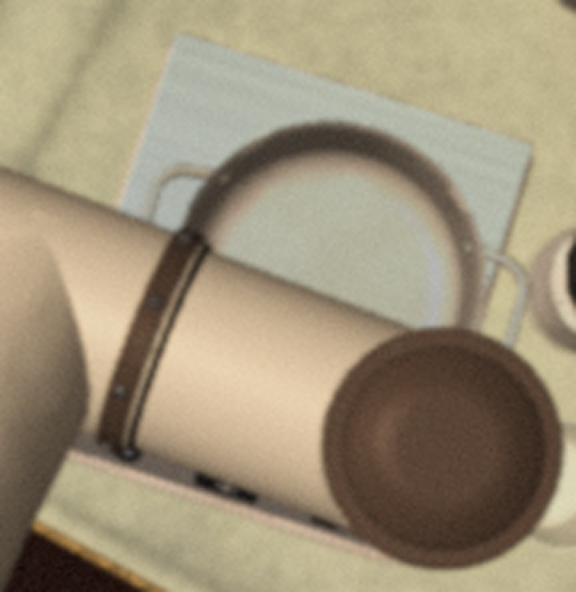

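The pot has moved about 14 mm back, straight, at about 7 N. Roughly 31 mm remains, so I'll push on and stop a little short.

Call:
{"api": "drive_tool", "payload": {
  "motion": [
    [0, 0, 3, 0],
    [0, 0, 3, 0],
    [0, 0, 3, 0],
    [0, 0, 3, 0],
    [0, 0, 3, 0],
    [0, 0, 3, 0],
    [0, 0, 3, 0],
    [0, 0, 3, 0],
    [0, 0, 2, 0],
    [0, 0, 0, 0]
  ]
}}

```text
clock: 3.53
position: [469.2, -352.0, 120.2]
ee_rot: [-0.081, 0.704, 0.083, 0.7]
contact_force: [-5.0, -0.1, 2.9]
gripper_width: 50.3
```

Call:
{"api": "drive_tool", "payload": {
  "motion": [
    [0, 0, -5, 0],
    [0, 0, -10, 0],
    [-10, 0, -25, 0],
    [-20, 0, -30, 0],
    [-30, 0, -30, 0],
    [-30, -20, -30, 0],
    [-20, -35, 0, 0],
    [0, -35, 0, 0],
    [0, -35, 0, 0],
    [0, 0, 0, 0]
  ]
}}

```text
clock: 4.37
position: [377.8, -505.3, 225.4]
ee_rot: [-0.082, 0.702, 0.08, 0.703]
contact_force: [-0.0, 0.1, -1.5]
gripper_width: 50.0
```

```bash
python3 - <<'E'
from h import *
plan(None)
b=arm.get_image("top");cv2.imwrite("pics/t3f.png",b[:,:,::-1])
cv2.imwrite("pics/t3.png",cv2.resize(b[110:295,195:375,::-1],None,fx=3.2,fy=3.2,interpolation=cv2.INTER_CUBIC))
E
```

```text
pos [ 377.8 -505.3  225.4] tool x [ 0.001 -0.002 -1.   ] y [-0.23  0.97 -0.  ] z [0.974 0.228 0.001] zhead 0.23 F [-0.   0.1 -1.5] w 50.0 t 4.37 j6 -0.67
```

View pics/t3.png

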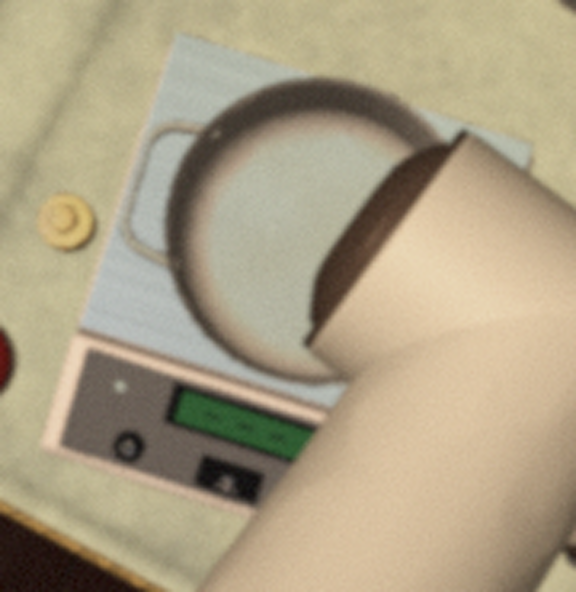

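The pot has moved back and sits near the middle, with the rim's left edge at (166,232), top at (320,77) and bottom at (325,382) in the crop. The right side is hidden by the arm. I'll fit the rim's edge.

```bash
cat >> h.py <<'E'
from scipy.optimize import least_squares
def rim(f,c0,a0,a1,r0=82,r1=97):
    g=cv2.GaussianBlur(cv2.imread(f)[:,:,1].astype(np.float32),(0,0),.8)
    cam=arm.calibration("top");Q=R.from_quat(cam["attitude"]).inv();K=cam["K"]
    c=np.array(c0,float)
    for it in range(4):
        pts=[]
        for a in np.radians(np.arange(a0,a1,3)):
            rr=np.arange(r0,r1,.4);w=np.c_[c[0]+rr*np.cos(a),c[1]+rr*np.sin(a),144+0*rr]
            d=Q.apply(w-cam["eye"]);u=K[0,0]*d[:,0]/-d[:,2]+K[0,2];v=K[1,1]*d[:,1]/d[:,2]+K[1,2]
            p=cv2.remap(g,u.astype(np.float32)[None],v.astype(np.float32)[None],1)[0]
            k=np.argmax(np.gradient(p));pts.append(w[k,:2])
        pts=np.array(pts);s=least_squares(lambda x:np.hypot(*(pts-x[:2]).T)-x[2],[*c,89.5],loss="soft_l1")
        c=s.x[:2]
    print("rim",f,s.x.round(1),"rms med",np.median(abs(s.fun)).round(2));return c
def sf(p,yaw=-0.335,mid=(568.9,-327.9)):
    c,s=np.cos(yaw),np.sin(yaw);return np.array([[c,s],[-s,c]])@(np.array(p)[:2]-mid)
E
python3 - <<'E'
from h import *
for f,c0,a in(("pics/top.png",(524.7,-338.4),(-180,180)),("pics/t3f.png",(565,-329),(-30,185))):
    c=rim(f,c0,*a);print("from plate mid in scale axes",sf(c).round(1))
P=lambda a:(np.array(a)+.5)/3.2-.5+[195,110]
w=ray("top",P([[320,77],[166,232],[325,382]]),144)[:,:2]
print(least_squares(lambda x:np.hypot(*(w-x).T)-89.5,[565,-329]).x)
E
```

```text
rim pics/top.png [ 524.7 -336.9   87.9] rms med 0.68
from plate mid in scale axes [-38.8 -23. ]
rim pics/t3f.png [ 563.4 -331.5   88.6] rms med 0.47
from plate mid in scale axes [-4.  -5.2]
[ 564.29787323 -333.26795534]
```

After the push the pot is about 4 mm forward and 5 mm right of the middle. One small corrective nudge with the fingers nearer together, aimed more to the left, should fix that.

```bash
python3 - <<'E'
from h import *
plan([439.6,-383.8,225],0.4)
E
```

```text
pos [ 377.  -502.7  224.9] tool x [-0.     0.001 -1.   ] y [-0.23  0.97  0.  ] z [ 0.974  0.228 -0.   ] zhead 0.23 F [-0.2  1.6  0.3] w 49.8 t 4.42 j6 -0.67
spin deg (z along heading) -9.730378254364478
z then [0.921 0.389 0.   ]
shift in tool axes (after spin) [ -0.   85.1 104. ]
```

Call:
{"api": "drive_tool", "payload": {
  "motion": [
    [0, 0, 0, -4.9],
    [0, 0, 0, -4.9],
    [0, 21, 26, 0],
    [0, 21, 26, 0],
    [0, 21, 26, 0],
    [0, 22, 26, 0],
    [26, 0, 0, 0],
    [26, 0, 0, 0],
    [26, 0, 0, 0],
    [26, 0, 0, 0]
  ],
  "grip": 20
}}

```text
clock: 5.25
position: [439.1, -380.1, 121.9]
ee_rot: [-0.143, 0.692, 0.142, 0.693]
contact_force: [-0.2, 0.1, -0.4]
gripper_width: 19.9
```

Call:
{"api": "drive_tool", "payload": {
  "motion": [
    [0, 0, 5, 0],
    [0, 0, 5, 0],
    [0, 0, 5, 0],
    [0, 0, 5, 0],
    [0, 0, 5, 0],
    [0, 0, 3, 0],
    [0, 0, 2, 0],
    [0, 0, 2, 0],
    [0, 0, 1, 0],
    [0, 0, 0, 0]
  ]
}}

```text
clock: 6.08
position: [470.0, -368.4, 122.5]
ee_rot: [-0.142, 0.693, 0.142, 0.693]
contact_force: [0.3, -0.5, -0.2]
gripper_width: 19.9
```

```bash
python3 - <<'E'
from h import *
plan([477.3,-366.6,120])
E
```

```text
pos [ 470.  -368.4  122.5] tool x [ 0. -0. -1.] y [-0.39  0.92 -0.  ] z [0.919 0.394 0.   ] zhead 0.405 F [ 0.3 -0.5 -0.2] w 19.9 t 6.08 j6 -0.77
shift in tool axes (after spin) [ 2.5 -1.2  7.4]
```

Call:
{"api": "drive_tool", "payload": {
  "motion": [
    [0, 0, 1, 0],
    [0, 0, 1, 0],
    [0, 0, 1, 0],
    [0, 0, 1, 0],
    [0, 0, 1, 0],
    [0, 0, 1, 0],
    [0, 0, 1, 0],
    [0, 0, 0, 0]
  ]
}}

```text
clock: 6.75
position: [474.1, -366.1, 122.3]
ee_rot: [-0.141, 0.694, 0.142, 0.691]
contact_force: [-4.8, -2.3, 2.4]
gripper_width: 20.2
```

Call:
{"api": "drive_tool", "payload": {
  "motion": [
    [0, 0, 1, 0],
    [0, 0, 1, 0],
    [0, 0, 1, 0],
    [0, 0, 0.5, 0],
    [0, 0, 0, 0]
  ]
}}

```text
clock: 7.17
position: [477.2, -364.7, 122.3]
ee_rot: [-0.141, 0.694, 0.142, 0.691]
contact_force: [-5.3, -2.6, 2.1]
gripper_width: 20.2
```

Call:
{"api": "drive_tool", "payload": {
  "motion": [
    [0, 0, -5, 0],
    [0, 0, -15, 0],
    [-10, 0, -30, 0],
    [-30, 0, -35, 0],
    [-30, -10, -30, 0],
    [-20, -35, 0, 0],
    [0, -35, 0, 0],
    [0, -35, 0, 0],
    [0, 0, 0, 0]
  ],
  "grip": 0
}}

```text
clock: 7.92
position: [424.0, -517.8, 206.8]
ee_rot: [-0.142, 0.693, 0.14, 0.693]
contact_force: [0.3, 0.2, -0.2]
gripper_width: 0.2
```

```bash
python3 - <<'E'
from h import *
plan(None)
b=arm.get_image("top");cv2.imwrite("pics/t4f.png",b[:,:,::-1])
c=rim("pics/t4f.png",(569,-328),-20,185);print("from mid",sf(c).round(1))
a=arm.get_image("scene");cv2.imwrite("pics/s4.png",a[:,:,::-1])
cv2.imwrite("pics/t4.png",np.hstack([cv2.resize(b[110:295,195:375,::-1],(545,560)),cv2.resize(a[140:320,180:400,::-1],(250,205)).repeat(1,0) if 0 else np.zeros((560,1,3),np.uint8)]))
E
```

```text
pos [ 424.  -517.8  206.8] tool x [ 0.001 -0.002 -1.   ] y [-0.39  0.92 -0.  ] z [0.92  0.391 0.001] zhead 0.401 F [ 0.3  0.2 -0.2] w 0.2 t 7.92 j6 -0.53
rim pics/t4f.png [ 569.7 -328.4   88.5] rms med 0.44
from mid [ 1.  -0.2]
```

View pics/t4.png

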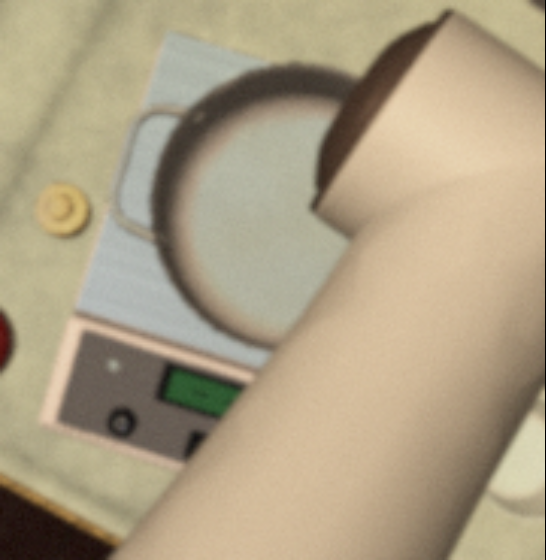

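The pot is now within about 1 mm of the plate's middle, the hand is clear of it and nothing else has moved. Next, over to the tare key.

```bash
python3 - <<'E'
from h import *
plan([412,-275,206],-0.335)
E
```

```text
pos [ 422.4 -513.7  206.6] tool x [-0.001  0.002 -1.   ] y [-0.39  0.92  0.  ] z [ 0.92   0.392 -0.   ] zhead 0.403 F [-0.1  0.3 -0.5] w 0.2 t 8.02 j6 -0.53
spin deg (z along heading) 42.26193258864128
z then [ 0.944 -0.329 -0.002]
shift in tool axes (after spin) [  1.1 222.  -88.3]
```

Call:
{"api": "drive_tool", "payload": {
  "motion": [
    [0, 0, 0, 7],
    [0, 0, 0, 7],
    [0, 0, 0, 7],
    [0, 0, 0, 7],
    [0, 0, 0, 7],
    [0, 0, 0, 7.1],
    [0, 0, -30, 0],
    [0, 30, -30, 0],
    [0, 30, -28, 0]
  ]
}}

```text
clock: 8.77
position: [357.5, -426.9, 207.4]
ee_rot: [0.117, 0.698, -0.117, 0.697]
contact_force: [0.3, 0.9, 0.1]
gripper_width: 0.2
```

Call:
{"api": "drive_tool", "payload": {
  "motion": [
    [0, 30, 0, 0],
    [0, 30, 0, 0],
    [0, 30, 0, 0],
    [0, 30, 0, 0],
    [0, 30, 0, 0],
    [0, 12, 0, 0],
    [25, 0, 0, 0],
    [25, 0, 0, 0],
    [25, 0, 0, 0],
    [0, 0, 0, 0]
  ]
}}

```text
clock: 9.6
position: [408.0, -272.9, 129.3]
ee_rot: [0.117, 0.701, -0.115, 0.694]
contact_force: [-1.5, 0.3, -1.3]
gripper_width: -0.1
```

```bash
python3 - <<'E'
from h import *
plan(None)
s=arm.read_state();a=arm.get_image("wrist")[:,:,::-1].copy();cv2.imwrite("pics/w5.png",a)
g=cv2.cvtColor(a,cv2.COLOR_BGR2GRAY)
for c,w in blobs(g,0,45,(150,120,430,300),60,3000): print(c.round(1),w,wray(c,35,s["position"],s["ee_rot"]).round(1)[0])
E
```

```text
pos [ 408.  -272.9  129.3] tool x [-0.009  0.004 -1.   ] y [0.32 0.95 0.  ] z [ 0.946 -0.324 -0.009] zhead -0.33 F [-1.5  0.3 -1.3] w -0.1 t 9.6 j6 -1.64
[357.7 122. ] [28  7 89] [ 354.8 -194.5   35. ]
[404.8 127.1] [ 54  19 439] [ 368.5 -159.5   35. ]
[197.9 229.3] [ 22  22 332] [ 393.4 -336.1   35. ]
[271.7 229.4] [ 52  23 493] [ 412.2 -281.2   35. ]
[359.8 228.9] [13 21 70] [ 434.5 -215.8   35. ]
[225.1 271.8] [ 36  31 218] [ 434.4 -329.3   35. ]
[278.6 280.3] [  8  39 247] [ 455.5 -290.5   35. ]
[254.2 286.5] [ 27  28 378] [ 454.5 -311.4   35. ]
[301.2 277. ] [ 14  10 118] [ 458.7 -272.1   35. ]
[303.2 291.1] [ 17  17 242] [ 471.9 -274.5   35. ]
```

View pics/w5.png

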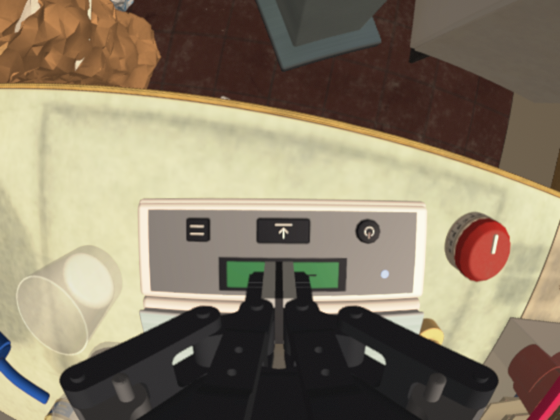

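The wrist view shows the tare key spanning columns 257–310 and rows 218–243, centred at (283,230). The unit key is at (198,230) and the power key at (368,231). The closed fingertips are at (278,265).

```bash
python3 - <<'E'
from h import *
s=arm.read_state();p,q=s["position"],s["ee_rot"]
k=wray([[283.5,230.5],[198,229.5],[368,231]],35,p,q);print(k.round(1).tolist(),np.hypot(*(k[1]-k[2])[:2]))
ex=np.array([np.cos(-.335),np.sin(-.335),0])
t=k[0]-5*ex;t[2]=50;plan(t,-0.335)
E
```

```text
[[418.9, -274.4, 35.0], [396.3, -338.3, 35.0], [441.5, -210.7, 35.0]] 135.33446816422804
pos [ 409.7 -273.9  131.7] tool x [-0.005  0.002 -1.   ] y [0.32 0.95 0.  ] z [ 0.946 -0.324 -0.005] zhead -0.33 F [ 0.4 -0.7  0.7] w -0.1 t 9.65 j6 -1.64
spin deg (z along heading) 0.30863847795298444
z then [ 0.944 -0.329 -0.005]
shift in tool axes (after spin) [81.7  2.6  4.2]
```

Call:
{"api": "drive_tool", "payload": {
  "motion": [
    [10, 2, 3, 0],
    [20, 0, 0, 0],
    [20, 0, 0, 0],
    [20, 0, 0, 0],
    [8, 0, 0, 0],
    [0, 0, 0, 0],
    [0, 0, 0, 0],
    [0, 0, 0, 0]
  ]
}}

```text
clock: 10.32
position: [417.0, -274.7, 56.7]
ee_rot: [0.116, 0.696, -0.116, 0.699]
contact_force: [-0.8, -0.1, -0.2]
gripper_width: -0.4
```

```bash
python3 - <<'E'
from h import *
plan(None)
s=arm.read_state();a=arm.get_image("wrist")[:,:,::-1].copy()
cv2.imwrite("pics/w6.png",cv2.resize(a[150:330,150:420],None,fx=2.8,fy=2.8))
np.save("w6.npy",np.r_[s["position"],s["ee_rot"]])
E
```

```text
pos [ 417.  -274.7   56.7] tool x [ 0.003 -0.001 -1.   ] y [ 0.32  0.95 -0.  ] z [ 0.946 -0.324  0.003] zhead -0.33 F [-0.8 -0.1 -0.2] w -0.4 t 10.32 j6 -1.64
```

View pics/w6.png

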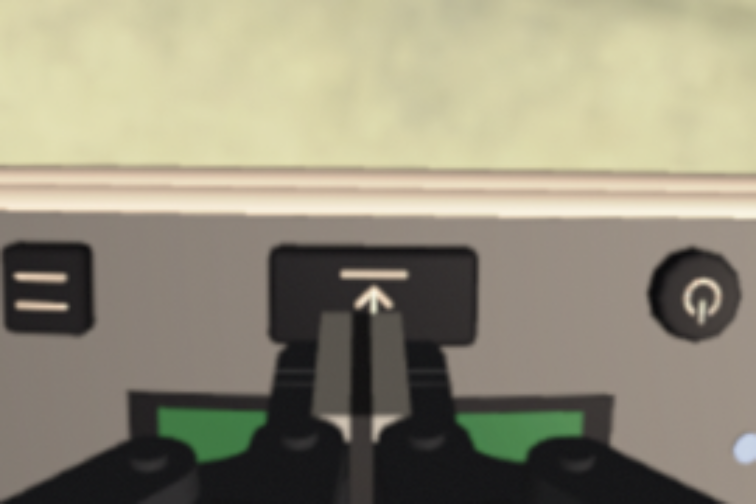

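The crop shows the tare key spanning (269–477, 245–345), with the fingertips just above and behind it at (362,312) and the other keys well to the sides.

```bash
python3 - <<'E'
from h import *
v=np.load("w6.npy");P=lambda a:(np.array(a)+.5)/2.8-.5+150
k=wray(P([[373,295],[48,289],[693,294],[362,312],[320,312],[405,312]]),35,v[:3],v[3:]);
k[3:]=wray(P([[362,312],[320,312],[405,312]]),v[2],v[:3],v[3:])
M=R.from_quat(v[3:]).as_matrix();print(k.round(1).tolist());print("tool frame",((k-v[:3])@M).round(1).tolist())
ex=np.array([np.cos(-.335),np.sin(-.335),0]);t=k[0]-4*ex;t[2]=45;plan(t)
E
```

```text
[[415.0, -272.9, 35.0], [393.1, -335.3, 35.0], [437.1, -210.9, 35.0], [408.2, -272.9, 56.7], [405.9, -279.7, 56.7], [410.6, -265.9, 56.7]]
tool frame [[21.7, 1.0, -2.6], [21.7, -65.1, -3.1], [21.7, 66.8, -1.7], [-0.0, -1.2, -8.9], [-0.0, -8.3, -8.9], [-0.0, 6.2, -8.9]]
pos [ 416.9 -274.7   56.7] tool x [ 0.003 -0.001 -1.   ] y [ 0.32  0.95 -0.  ] z [ 0.946 -0.324  0.003] zhead -0.33 F [ 0.  -0.5  0.2] w -0.1 t 10.37 j6 -1.64
shift in tool axes (after spin) [11.7  1.1 -6.5]
```

Call:
{"api": "drive_tool", "payload": {
  "motion": [
    [0, 1.5, -6.5, 0],
    [5, 0, 0, 0],
    [5, 0, 0, 0],
    [3, 0, 0, 0],
    [2, 0, 0, 0],
    [1, 0, 0, 0],
    [1, 0, 0, 0],
    [0, 0, 0, 0]
  ]
}}

```text
clock: 11.03
position: [410.1, -270.7, 37.9]
ee_rot: [0.116, 0.698, -0.116, 0.697]
contact_force: [-0.5, -0.5, -1.1]
gripper_width: -0.1
```

Call:
{"api": "drive_tool", "payload": {
  "motion": [
    [1, 0, 0, 0],
    [1, 0, 0, 0],
    [1, 0, 0, 0],
    [0, 0, 0, 0]
  ]
}}

```text
clock: 11.37
position: [410.3, -270.8, 35.3]
ee_rot: [0.116, 0.697, -0.116, 0.698]
contact_force: [-0.3, -0.2, 1.1]
gripper_width: 0.1
```

Call:
{"api": "drive_tool", "payload": {
  "motion": [
    [1.5, 0, 0, 0],
    [1.5, 0, 0, 0],
    [1.5, 0, 0, 0],
    [0, 0, 0, 0]
  ]
}}

```text
clock: 11.7
position: [411.3, -271.1, 31.1]
ee_rot: [0.116, 0.697, -0.116, 0.698]
contact_force: [0.9, 0.1, 4.3]
gripper_width: 0.1
```

Call:
{"api": "drive_tool", "payload": {
  "motion": [
    [0.4, 0, 0, 0],
    [0, 0, 0, 0],
    [0, 0, 0, 0],
    [0, 0, 0, 0],
    [0, 0, 0, 0],
    [0, 0, 0, 0],
    [0, 0, 0, 0],
    [0, 0, 0, 0],
    [0, 0, 0, 0],
    [0, 0, 0, 0]
  ]
}}

```text
clock: 12.53
position: [411.3, -271.1, 31.0]
ee_rot: [0.116, 0.697, -0.116, 0.698]
contact_force: [0.9, 0.1, 5.1]
gripper_width: 0.1
```

Call:
{"api": "drive_tool", "payload": {
  "motion": [
    [-10, 0, 0, 0],
    [-20, 0, 0, 0],
    [-30, 0, 0, 0],
    [-30, 0, 0, 0],
    [-30, 0, -10, 0],
    [-30, 0, -20, 0],
    [0, -30, -20, 0],
    [0, -30, 0, 0],
    [0, -30, 0, 0],
    [0, -30, 0, 0]
  ]
}}

```text
clock: 13.37
position: [322.4, -368.2, 180.1]
ee_rot: [0.117, 0.698, -0.116, 0.697]
contact_force: [0.2, 0.7, 0.3]
gripper_width: -0.3
```

Call:
{"api": "drive_tool", "payload": {
  "motion": [
    [0, -35, 0, 0],
    [0, -35, 0, 0],
    [0, -35, 0, 0],
    [0, -35, 0, 0],
    [0, 0, 0, 0],
    [0, 0, 0, 0],
    [0, 0, 0, 0]
  ]
}}

```text
clock: 13.95
position: [277.7, -499.6, 179.1]
ee_rot: [0.117, 0.698, -0.116, 0.697]
contact_force: [0.3, 0.5, 0.1]
gripper_width: -0.5
```

```bash
python3 - <<'E'
from h import *
plan(None)
b=arm.get_image("top");cv2.imwrite("pics/t7f.png",b[:,:,::-1])
c=rim("pics/t7f.png",(569,-328),0,180);print("from mid",sf(c).round(1))
a=arm.get_image("scene")[:,:,::-1]
cv2.imwrite("pics/t7.png",np.hstack([cv2.resize(b[110:310,165:425,::-1],(520,400)),cv2.resize(a[150:330,170:290],(267,400))]))
E
```

```text
pos [ 277.7 -499.6  179.1] tool x [-0.002  0.003 -1.   ] y [0.33 0.95 0.  ] z [ 0.946 -0.325 -0.002] zhead -0.331 F [0.3 0.5 0.1] w -0.5 t 13.95 j6 -1.12
rim pics/t7f.png [ 569.7 -328.9   88.8] rms med 0.3
from mid [ 1.1 -0.7]
```

View pics/t7.png

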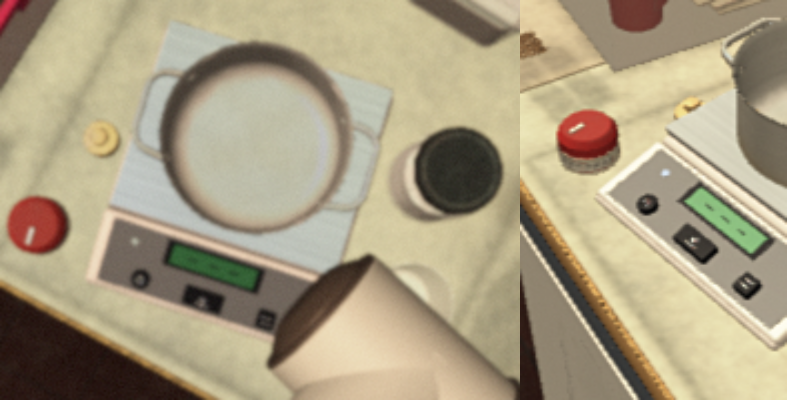

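The pot is in the middle, the key is back up, everything else is in its place, and the hand is clear.

```bash
python3 -c "
from bench import arm
print(arm.job_done(),arm.read_state()['clock'])"
```

```text
the job is handed in; nothing more can be done
the job is handed in; nothing more can be done
```

The pot now stands in the middle of the weighing plate and the tare key has been pressed. I handed the job in at about 14 s on the robot's clock.

- **Pot:** I pushed it back with the open fingertips from outside, in one main push of about 39 mm and a second of about 7 mm. The force was about 5 to 9 N. The last top view puts it about 1 mm from the plate's middle, with a measuring uncertainty of about 2 mm.
- **Tare key:** I pressed it with the closed fingertips at 4.3 to 5.1 N for about a second. The fingertips went down about 4.5 mm of the key's 5 mm travel, then I took the hand away.
- **Last checks:** In the last pictures the timer, weight and jar look undisturbed and all three keys look up. The arm hid most of the glass, but the fingers stayed above its rim whenever they were near it. The force at the wrist read about zero.
- **Disagreements and limits:** The cameras disagreed by about 7 mm on where the tare key is, so I used a close wrist-camera view for the press. The display showed dashes both before and after, so the press is confirmed by force and travel only, not by the display.

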